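Unpin a bushed bracket and show its bush to the inspection camera

ROBOT

A 6-joint arm with a two-finger parallel gripper is mounted at the origin on a cart in front of the work surface, level with it; the furniture and walls round the work are solid. World frame = base frame: x ahead of the robot, y to its left, z up, the work surface at z = 0. Lengths are in m, angles in rad, forces in N, time in s.
With the tool pointing down it reaches from about 0.35 to 0.975 m from the base axis. Payload 4.9 kg.
Tool frame: the origin (TCP) lies at the very end of the fingers, on their centre line; the grasp point (between the pads) lies manip.grip_point_offset behind it (manip.grip_point_offset is the distance from the TCP to the grasp point, in m); z points along the fingers, y is the line along which they close (so a half turn about z gives the same grasp; the last joint's range is limited). The gripper opens to 85 mm and grips with 20 to 120 N. Pads are 22 mm wide; open, the fingers measure 114 mm over their backs; the gripper's body (76 mm by 85 mm) begins 54 mm behind the grasp point. The pads swing forward as they close: fully open they stand 13 mm farther back than shut.
Start: joints at [-1.301, 0.053, 1.613, -0, 1.476, -0.119], TCP at [0.237, -0.578, 0.231] pointing down, gripper open.
Joint ranges: [-3.01, 3.01], [-1.01, 2.22], [0.06, 2.58], [-1.02, 4.17], [0.09, 2.62], [-3.14, 3.14]. Speed limits (rad/s): [2.57, 2.57, 3.14, 3.14, 3.14, 3.14].

INTERFACE

Orientations are given as a unit quaternion [w, x, y, z].
In Python, from plant import manip gives the robot as it stands.
- The arm moves only by the shell command python3 -m crank 'ROWS' [OPENING]. ROWS is JSON, a list of rows, each an object of numbers: "x", "y", "z": the shift along the tool's x, y, z in cm; "turn": the turn about the tool's z in rad. In form: [{"x": .., "y": .., "z": .., "turn": ..}, ...]. A call has 1 to 5 rows; each row shifts and turns the commanded pose from where the row before left it, along the tool's axes as they then stand; what a row does not reach is not made up. A row lasts 1/10 s, in which the tool goes at most 50 mm and 8.59 degrees, less where a joint would pass 70% of its speed; a pose out of reach is approached as far as the arm can. A call with a gripper value outside its range is refused whole. OPENING is the opening in per cent of the stroke, from 0 (shut) to 100 (fully open), set as the call begins (- or left out, the last holds). The fingers move at their own pace and stop on an object; the grip force is fixed at half the most. Time passes only in rows, so rows that do not move let the fingers close. It gives the time, the measured TCP pose, the force, the opening and the grip force at its end, in the units of the state.
- manip.state(): the state, without advancing time (a new reading comes with each control period).
- manip.grab_frame(name): name is "scene" or "top"; returns (picture, depth): 384x512x3 uint8, red, green, blue; 384x512 float32, m along the optical axis (not along the pixel's ray), 0 where there is no reading.
- manip.camera_model(name): a dict with "mtx" (3x3 intrinsics, pixels), "world_to_cam" (4x4, takes a point from world to camera coordinates). Camera axes: x right, y down, z forward; pixel columns grow to the right and rows downward; lengths in m; the calibration is good to about 2 mm. A picture is of the moment at which its call begins. camera_model takes no time and is no camera call.
- manip.job_done(): hands the job in; it is judged then, once.
The state is a dict: "time": time; "joint_pos": joint angles; "joint_vel": joint speeds; "joint_efforts": joint torques, N m; "tool_pos": TCP position; "tool_rot": TCP orientation; "contact_force": force on the tool from outside, world axes, zero at the start; "ft_torque": the same for the moment, N m; "gripper_width": opening from 0.0 (shut) to 1.0 (fully open); "grasp_force": force on a finger pad.
Only numpy, scipy, OpenCV 4.12 (cv2) and the standard library are available. Lean on these libraries where they do the work, as an engineer would, in place of code of your own. Each camera call takes 0.05 s, during which the arm holds its last target. There are 200 camera calls.

TASK

The bracket with the new brass bush is still pinned in the blue fixture: pull the red-handled locating pin straight up out of the fixture, hang it by its handle on the fixture's hook and let go of it, then draw the bracket out from under the bush plate. Hold the bracket up to the inspection camera, upright, bush centred on the lens and 9 cm in front of it, its face square to the lens and its foot pointing away from the camera. Finish while still holding it there, still and in the air; do not touch the camera and leave the other things on the bench where they are.

Things in the scene. Friction and masses are not known exactly. Their poses are not given: they have to be found in the camera images.
- fixture: Fixed holding fixture: dark steel base plate 12 mm thick, x = -78 to 58, y = -168 to 68 mm; blue bush plate and rails at x = -30 to 39, y = -36 to 36 mm, plate top 37.5 mm above the bench, brass bush to 42.5 mm. Origin at bench level; bush axis at x = 2 mm, y = 0. z up. The bracket is drawn out along -x and is clear of the plate after 65 mm.
- hook_seat (a point): On top of the hook's level bar, where the handle hangs; fixture axes, 161 mm above the bench, y = -128 mm of the fixture. The 6 mm rod runs from here 16 mm towards -x to its upturned tip (open end, 24 to 27 mm in front, 11 mm above this point) and 34 mm towards +x to its 12 mm post, which is no higher than the bar.
- pin: Loose steel pin, 0.14 kg, upright in the bush and the bracket's foot. Origin at its lower end, z up its axis, y across the handle (turned up to 0.35 rad from the fixture's y). Shank 12 mm, collar 24 mm at z = 29 to 36; red closed loop in the y-z plane, bar 7 mm, 44 mm wide outside, 30 inside, straight sides z = 56 to 81, opening 52 to 88, top 96 mm. Grip the outer sides to keep the opening free.
- handle_top (a point): Middle of the underside of the handle's arched top bar (pin axes), 88.5 mm above the pin's lower end: it comes to rest on point hook_seat's bar when hung.
- bracket: Loose L-shaped steel bracket, 0.28 kg. Origin on its underside below the middle of the upright; z up, x to the foot's end. Upright 10 mm thick, 36 mm wide (y), straight sides to z = 50, round top at 68 mm; brass bush, 14 mm bore along x, at z = 50. Foot 10 mm thick, to x = 59 mm, pin through it at x = 34. In the fixture it has the fixture's axes, underside 12 mm above the bench.
- bush_face (a point): Centre of the bush on the face that looks away from the foot (bracket axes; at x = -7, z = 50 mm of the bracket). This is the face to show.
- foot_end (a point): Middle of the foot's end (x = 59, z = 5 mm of the bracket).
- inspection_camera: Black inspection camera, a level barrel 36 mm thick and 118 mm long on a steel post with a 120 x 100 mm black base, fixed to the bench at the left. Origin at the foot of the post, z up; the lens looks along -x of this frame, the barrel's axis is 180 mm above the bench.
- lens (a point): Centre of the lens's front glass (camera axes: it looks along -x), 70 mm in front of the post.
- spanner_13: Combination spanner lying on the bench, 180 x 30 x 6 mm; bystander.
- marker: Red and black marker lying on the bench, 130 mm long; bystander.
- hex_key_set: Red folding hex key set, 24 x 72 x 19 mm; bystander.
- multimeter: Black multimeter lying on the bench, 150 x 75 x 40 mm; bystander.
There are look-alikes about, which are no part of the job. What is shaped like the bracket but orange is not meant.

How it is judged:
On the way, in this order (a step that is already met when the one before it is completed fails the run):
1. the pin hangs by its handle on the fixture's hook, let go, the bracket still in the fixture (contact force between pin and the fingers below 0.1 N and distance between handle_top and hook_seat below 0.035 m and height (world z) of handle_top above 0.15 m and linear speed of pin below 0.15 m/s and horizontal distance between bracket and fixture below 0.045 m), for 0.3 s.
2. the bracket is out of the fixture and in the air (height (world z) of bracket above 0.06 m), for 0.1 s.
At the end, for the whole second after the job is handed in: Fingers hold the bracket still in the air, upright within 9 degrees, bush face 70 to 110 mm before the lens and within 12 mm of its axis, square within 9 degrees, foot away from the camera; the pin hangs by its handle on the hook (x of bush_face in the frame of lens between -0.11 and -0.07 m and y of bush_face in the frame of lens between -0.012 and 0.012 m and z of bush_face in the frame of lens between -0.012 and 0.012 m and x of foot_end in the frame of lens below -0.125 m and angle between the x axis of bracket and the x axis of lens, either way round below 0.16 rad and angle between bracket's own z axis and vertical below 0.16 rad and linear speed of bracket below 0.02 m/s and angular speed of bracket below 0.15 rad/s and contact force between bracket and the fingers above 2 N and height (world z) of bracket above 0.1 m and contact force between pin and fixture above 0.3 N and distance between handle_top and hook_seat below 0.035 m and height (world z) of handle_top above 0.15 m); the arm keeps its last pose, push and grip.
It fails at once if the camera or its stand is touched (contact force between inspection_camera and anything else above 1.5 N).
It fails at once if a bystander is moved (distance of any of spanner_13, marker, hex_key_set, multimeter from where it was at the start of the episode above 0.03 m).
It also fails if it takes over 51 s, if anything falls off the work surface, if the arm or the gripper's body presses on something with over 40 N, if the wrist force passes 120 N, or if a joint passes its speed limit or range.

## Working session

There is one attempt and no reset: what is moved stays moved. The work goes in short steps, Python scripts to look and compute and a shell command to move; the robot and the scene stay as the last step left them, time stands still between calls to the robot, and variables do not carry over. Pictures are saved under pics/ and viewed, at most 10 in all, crops included, and the job is handed in when it is done.

```bash
mkdir -p pics; ls; cat > h.py <<'E'
import numpy as np,cv2
from plant import manip
def grab(n):
    im,d=manip.grab_frame(n); m=manip.camera_model(n)
    return im,d,np.array(m["mtx"]),np.array(m["world_to_cam"])
def cloud(d,K,T):
    v,u=np.mgrid[:384,:512]
    p=np.stack([(u-K[0,2])/K[0,0]*d,(v-K[1,2])/K[1,1]*d,d,np.ones_like(d)],-1)
    return (p@np.linalg.inv(T).T)[...,:3]
E
python3 - <<'E'
from h import *
for n in("scene","top"):
    im,d,K,T=grab(n); np.savez(n,im=im,d=d,K=K,T=T)
    print(n,K[0,0],np.linalg.inv(T)[:3,3].round(3),np.linalg.inv(T)[:3,2].round(3))
    cv2.imwrite(f"pics/{n}0.png",im[...,::-1])
print(manip.state(),manip.grip_point_offset)
E
```

```text
pics
scene 380.3988167013143 [0.094 1.038 0.537] [ 0.423 -0.799 -0.427]
top 418.49621831019414 [0.43  0.271 1.186] [ 0.05   0.016 -0.999]
{'time': 0.1, 'joint_pos': array([-1.30100313e+00,  5.32970698e-02,  1.61415768e+00,  1.17137365e-05,
        1.47601512e+00, -1.18978442e-01]), 'joint_vel': array([ 0.00060732, -0.00071007, -0.00586957, -0.00181563, -0.00216526,
        0.00048174]), 'joint_efforts': array([ 8.13627412e-04, -3.94908285e+01, -3.71359742e+01, -1.33324838e-04,
        3.93962415e-03, -1.52285668e-05]), 'tool_pos': array([ 0.23677101, -0.57780204,  0.23018151]), 'tool_rot': array([-9.36380633e-04,  9.81166168e-01,  1.93163324e-01, -6.48974765e-05]), 'contact_force': array([-0.59043583, -0.11292862, -0.39220253]), 'ft_torque': array([-0.02956248,  0.00400016,  0.0065749 ]), 'grasp_force': 0.0, 'gripper_width': 0.9937306486644013} 0.0187
```

View pics/scene0.png

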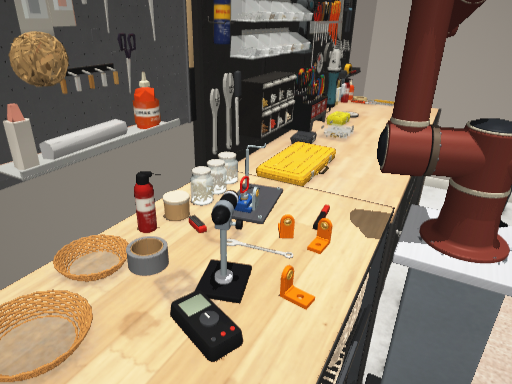

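View pics/top0.png

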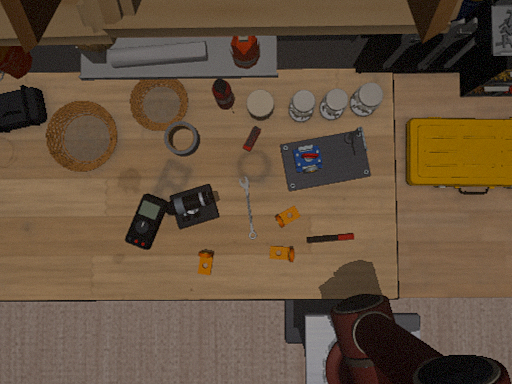

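The pin is the red handle at top (310,155). The red things that could be confused with it are the hex key set at (252,138) and the marker at (330,238). The bracket is the steel one under the blue plate at the same spot, and the orange look-alikes are at (288,215), (282,253) and (205,262). I choose the one in the blue fixture.

```bash
python3 - <<'E'
from h import *
f=np.load("top.npz");im,d,K,T=f["im"],f["d"],f["K"],f["T"];P=cloud(d,K,T)
s=np.load("scene.npz");Ps=cloud(s["d"],s["K"],s["T"])
# base plate
v,u=np.mgrid[:384,:512]
roi=(u>270)&(u<380)&(v>120)&(v<200)
m=roi&(P[...,2]>0.007)&(P[...,2]<0.018)&(im.max(-1)<110)
xy=P[m][:,:2]
r=cv2.minAreaRect((xy*1000).astype(np.float32));print("plate",r,cv2.boxPoints(r).round(0).tolist(), np.median(P[m][:,2]))
hs=cv2.cvtColor(im,cv2.COLOR_RGB2HSV)
for n,mm in(("blue",roi&(hs[...,0]>100)&(hs[...,0]<130)&(hs[...,1]>120)&(hs[...,2]>60)),("red",roi&((hs[...,0]<8)|(hs[...,0]>172))&(hs[...,1]>140)&(hs[...,2]>60)),("hook",roi&(u>330)&(P[...,2]>0.05))):
    q=P[mm];print(n,mm.sum(),np.median(q,0).round(4),q.max(0).round(4),q.min(0).round(4))
    if n!="blue":print(np.c_[u[mm],v[mm],(q*1000).round(0)][::max(1,len(q)//30)].tolist())
c=(u>165)&(u<225)&(v>180)&(v<232)
for lo,hi in((.003,.03),(.15,.25)):
    mm=c&(P[...,2]>lo)&(P[...,2]<hi);q=P[mm];r=cv2.minAreaRect((q[:,:2]*1000).astype(np.float32));print("cam",lo,r,cv2.boxPoints(r).round(0).tolist(),q[:,2].max())
a=cv2.resize(im[115:240,150:390],None,fx=3.3,fy=3.3,interpolation=2)
b=cv2.resize(s["im"][130:310,180:340],None,fx=3,fy=3,interpolation=2)
cv2.imwrite("pics/a.png",a[...,::-1]);cv2.imwrite("pics/b.png",b[...,::-1])
E
```

```text
plate ((609.3681640625, 104.45279693603516), (192.35922241210938, 235.4337615966797), 10.145773887634277) [[494.0, 203.0], [535.0, -28.0], [725.0, 6.0], [683.0, 237.0]] 0.01163586921550086
blue 308 [0.5788 0.1566 0.036 ] [0.6199 0.2713 1.186 ] [0.43   0.1086 0.0074]
red 62 [0.5846 0.1504 0.0995] [0.5979 0.1702 0.1101] [0.5813 0.1202 0.034 ]
[[308.0, 153.0, 588.0, 156.0, 107.0], [311.0, 153.0, 588.0, 147.0, 104.0], [302.0, 154.0, 586.0, 170.0, 98.0], [304.0, 154.0, 586.0, 165.0, 103.0], [306.0, 154.0, 586.0, 160.0, 104.0], [308.0, 154.0, 585.0, 156.0, 109.0], [310.0, 154.0, 585.0, 150.0, 106.0], [312.0, 154.0, 584.0, 146.0, 110.0], [314.0, 154.0, 585.0, 139.0, 102.0], [316.0, 154.0, 586.0, 134.0, 102.0], [302.0, 155.0, 584.0, 170.0, 96.0], [304.0, 155.0, 583.0, 166.0, 103.0], [306.0, 155.0, 583.0, 160.0, 105.0], [308.0, 155.0, 582.0, 156.0, 106.0], [310.0, 155.0, 582.0, 150.0, 108.0], [312.0, 155.0, 582.0, 145.0, 109.0], [314.0, 155.0, 582.0, 140.0, 107.0], [316.0, 155.0, 583.0, 134.0, 104.0], [318.0, 155.0, 592.0, 120.0, 34.0], [304.0, 156.0, 586.0, 162.0, 63.0], [306.0, 156.0, 586.0
[... 1336 characters left out ...]
, 25.0, 158.0], [365.0, 144.0, 601.0, 21.0, 158.0], [364.0, 146.0, 596.0, 23.0, 160.0], [364.0, 148.0, 591.0, 24.0, 160.0], [365.0, 149.0, 588.0, 22.0, 164.0], [365.0, 150.0, 585.0, 23.0, 168.0], [332.0, 154.0, 430.0, 271.0, 1186.0], [375.0, 186.0, 430.0, 271.0, 1186.0], [339.0, 199.0, 430.0, 271.0, 1186.0]]
cam 0.003 ((455.17926025390625, 466.145751953125), (165.3759307861328, 141.60446166992188), 89.53898620605469) [[384.0, 384.0], [525.0, 383.0], [527.0, 548.0], [385.0, 549.0]] 0.029769386396146125
cam 0.15 ((449.076416015625, 454.2081298828125), (58.53867721557617, 107.13246154785156), 17.696861267089844) [[405.0, 496.0], [437.0, 394.0], [493.0, 412.0], [461.0, 514.0]] 0.2027770957425271
```

View pics/a.png

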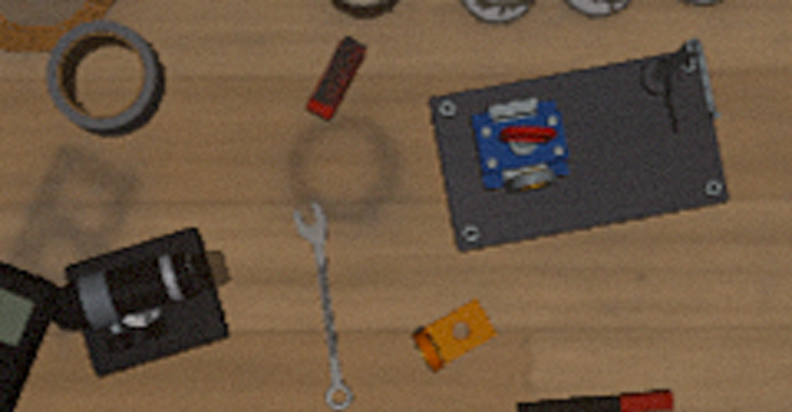

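View pics/b.png

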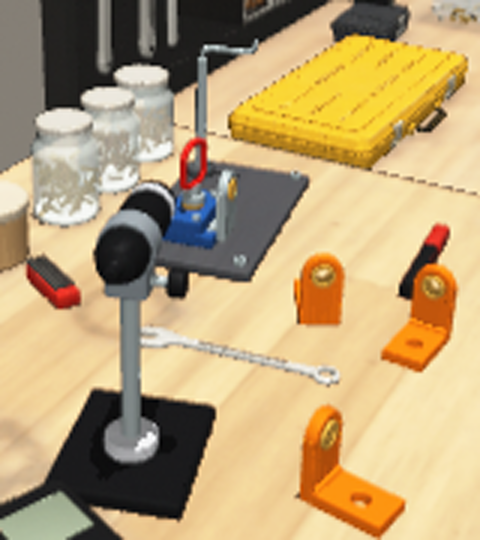

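Crop a shows the red handle over the blue plate, with the steel bracket upright on its −x side. The hook is at the far right. Next I'll refine the fixture, pin and camera.

```bash
python3 - <<'E'
from h import *
f=np.load("top.npz");im,d,K,T=f["im"],f["d"],f["K"],f["T"];P=cloud(d,K,T)
s=np.load("scene.npz");Ps=cloud(s["d"],s["K"],s["T"])
v,u=np.mgrid[:384,:512]
def ray(px,z,K=K,T=T):
    Ti=np.linalg.inv(T);r=np.c_[cv2.undistortPoints(np.float32(px).reshape(-1,1,2),K,None)[:,0],np.ones(len(px))]@Ti[:3,:3].T
    c=Ti[:3,3];return c+r*((z-c[2])/r[:,2])[:,None]
def rect(m,z):
    m=cv2.morphologyEx(m.astype(np.uint8),cv2.MORPH_OPEN,np.ones((3,3)))
    cs=cv2.findContours(m,0,2)[0];c=max(cs,key=cv2.contourArea)
    b=cv2.minAreaRect((ray(c[:,0].astype(float),z)[:,:2]*1000).astype(np.float32));return b,cv2.boxPoints(b).round(0).tolist()
roi=(u>270)&(u<380)&(v>120)&(v<200)
m=roi&(im.max(-1)<110)&(im.max(-1).astype(int)-im.min(-1)<30)&(P[...,2]<.03)
print("plate",rect(m,.012))
b=roi&(im[...,2]>im[...,0].astype(int)+30)&(P[...,2]>.03)&(P[...,2]<.045)
print("blue",rect(b,.0375))
r=roi&(im[...,0]>im[...,2].astype(int)+50)&(P[...,2]>.095)&(P[...,2]<.115);q=P[r]
print("pin",q.mean(0),cv2.fitLine(q[:,:2].astype(np.float32),2,0,.01,.01).ravel(),q.min(0),q.max(0))
c=(u>160)&(u<225)&(v>180)&(v<232)
print("cambase",rect(c&(P[...,2]<.03)&(im.max(-1)<45),.01))
for nm,PP,lo in(("top",P,.185),("scene",Ps,.165)):
    q=PP[(PP[...,2]>lo)&(PP[...,2]<.205)&(abs(PP[...,0]-.45)<.1)&(abs(PP[...,1]-.45)<.1)]
    print(nm,len(q),q.mean(0),cv2.minAreaRect((q[:,:2]*1000).astype(np.float32)))
q=Ps[(Ps[...,2]>.03)&(Ps[...,2]<.14)&(abs(Ps[...,0]-.45)<.07)&(abs(Ps[...,1]-.45)<.07)];print("post",len(q),np.median(q,0))
j=P[(u>285)&(u<385)&(v>80)&(v<122)];print("jar",np.percentile(j[:,2],98))
h=roi&(u>330)&(P[...,2]>.15)&(P[...,2]<.2);q=P[h];print("hook",cv2.fitLine(q[:,:2].astype(np.float32),2,0,.01,.01).ravel(),q.min(0),q.max(0))
h=(Ps[...,2]>.15)&(Ps[...,2]<.19)&(abs(Ps[...,0]-.61)<.06)&(abs(Ps[...,1]-.025)<.04);q=Ps[h];print("hook_s",len(q),q.mean(0),q.min(0),q.max(0))
E
```

```text
plate (((581.6174926757812, 98.37486267089844), (134.72561645507812, 234.42282104492188), 10.023843765258789), [[495.0, 202.0], [536.0, -29.0], [668.0, -5.0], [628.0, 226.0]])
blue (((574.4876098632812, 154.56451416015625), (62.391902923583984, 24.064340591430664), 79.3472900390625), [[557.0, 126.0], [581.0, 122.0], [592.0, 183.0], [568.0, 187.0]])
pin [0.58417674 0.15100017 0.10474911] [0.01714785 0.99985296 0.5841767  0.15100017] [0.58196703 0.13132134 0.09605205] [0.58810435 0.17005691 0.11006033]
cambase (((455.4461364746094, 467.3125915527344), (97.54834747314453, 118.39117431640625), 16.638303756713867), [[392.0, 510.0], [426.0, 397.0], [519.0, 425.0], [485.0, 538.0]])
top 603 [0.45722157 0.4569379  0.19407787] ((456.2421875, 462.73944091796875), (37.13724136352539, 117.78540802001953), 18.864490509033203)
scene 624 [0.44849044 0.47550578 0.19004794] ((455.6506652832031, 464.6424865722656), (39.60594177246094, 117.6908187866211), 14.439634323120117)
post 296 [0.45095886 0.47900089 0.08800146]
jar 0.10666406693695635
hook [0.9854119  0.17018637 0.6129552  0.02581654] [0.58396882 0.01899495 0.15065628] [0.64499576 0.03242613 0.17473577]
hook_s 42 [0.61183685 0.0265231  0.16024694] [0.58401452 0.02040102 0.15147303] [0.64384384 0.03381126 0.17254216]
```

```bash
python3 -m crank '[{"turn":0.143},{"turn":0.143},{"turn":0.144},{"x":1.6,"y":-3.7},{"x":1.6,"y":-3.7}]' 100
for i in 1 2 3; do python3 -m crank '[{"x":1.6,"y":-3.7},{"x":1.6,"y":-3.7},{"x":1.6,"y":-3.7},{"x":1.6,"y":-3.7},{"x":1.6,"y":-3.7}]'; done
python3 -m crank '[{"x":1.6,"y":-3.7},{"x":1.6,"y":-3.7},{"x":0,"y":0}]'
cat >> h.py <<'E'
def yaw():
    w,x,y,z=manip.state()["tool_rot"];return np.arctan2(2*(x*y+w*z),1-2*(y*y+z*z))
def go(x,y,z,phi=None):
    s=manip.state();p=s["tool_pos"];a=yaw();d=np.array([x,y,z])-p
    c,n=np.cos(a),np.sin(a)
    print("tcp",p.round(4),"phi",round(a,3),"j6",round(s["joint_pos"][5],2),"tool cm x %.2f y %.2f z %.2f"%(100*(d[0]*c+d[1]*n),100*(d[0]*n-d[1]*c),-100*d[2]),"turn",None if phi is None else round((a-phi+np.pi)%(2*np.pi)-np.pi,3))
E
python3 -c "
from h import *
go(.5845,.150,.062,-.04)
im,d,K,T=grab('scene');np.savez('s1',im=im,d=d,K=K,T=T);cv2.imwrite('pics/s1.png',cv2.resize(im[60:260,180:340],None,fx=3,fy=3)[...,::-1])"
```

```text
tcp [ 0.2368 -0.5778  0.2302] phi 0.389 j6 -0.12 tool cm x 59.77 y -54.17 z 16.82 turn 0.429schema error: expected keys x, y, z, turn
schema error: expected keys x, y, z, turn
schema error: expected keys x, y, z, turn
schema error: expected keys x, y, z, turn
schema error: expected keys x, y, z, turn
```

View pics/s1.png

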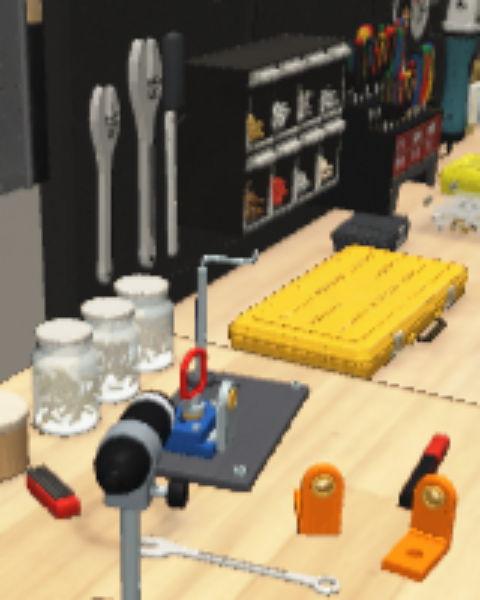

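The picture shows the unchanged scene: the rows were refused because every row needs all four keys. I'll retype them in full.

```bash
python3 -m crank '[{"x":0,"y":0,"z":0,"turn":0.143},{"x":0,"y":0,"z":0,"turn":0.143},{"x":0,"y":0,"z":0,"turn":0.144},{"x":1.6,"y":-3.7,"z":0,"turn":0},{"x":1.6,"y":-3.7,"z":0,"turn":0}]' 100
for i in 1 2 3; do python3 -m crank '[{"x":1.6,"y":-3.7,"z":0,"turn":0},{"x":1.6,"y":-3.7,"z":0,"turn":0},{"x":1.6,"y":-3.7,"z":0,"turn":0},{"x":1.6,"y":-3.7,"z":0,"turn":0},{"x":1.6,"y":-3.7,"z":0,"turn":0}]'; done
python3 -m crank '[{"x":1.6,"y":-3.7,"z":0,"turn":0},{"x":1.6,"y":-3.7,"z":0,"turn":0},{"x":0,"y":0,"z":0,"turn":0}]'
python3 -c "
from h import *
go(.5845,.150,.062,-.04)
im,d,K,T=grab('scene');np.savez('s1',im=im,d=d,K=K,T=T)"
```

```text
time: 0.65
tool_pos: [0.2717, -0.5051, 0.2305]
tool_rot: [-0.001, 1.0, -0.022, -0.0]
contact_force: [1.1, 0.7, -0.0]
gripper_width: 0.999
grasp_force: 0.0
time: 1.15
tool_pos: [0.3598, -0.3225, 0.231]
tool_rot: [-0.0, 1.0, -0.021, -0.0]
contact_force: [1.7, 0.1, 0.6]
gripper_width: 0.999
grasp_force: 0.0
time: 1.65
tool_pos: [0.4473, -0.141, 0.2311]
tool_rot: [0.0, 1.0, -0.021, 0.0]
contact_force: [1.0, 0.1, -0.3]
gripper_width: 1.0
grasp_force: 0.0
time: 2.15
tool_pos: [0.5349, 0.0406, 0.231]
tool_rot: [0.0, 1.0, -0.02, -0.0]
contact_force: [-0.0, 0.0, -0.2]
gripper_width: 1.003
grasp_force: 0.0
time: 2.45
tool_pos: [0.5703, 0.1152, 0.2306]
tool_rot: [-0.001, 1.0, -0.018, -0.0]
contact_force: [0.1, -0.6, -1.1]
gripper_width: 1.0
grasp_force: 0.0
tcp [0.5703 0.1152 0.2306] phi -0.037 j6 1.68 tool cm x 1.29 y -3.53 z 16.86 turn 0.003
```

```bash
python3 -m crank '[{"x":1.3,"y":-3.5,"z":0,"turn":0},{"x":0,"y":0,"z":3,"turn":0},{"x":0,"y":0,"z":3,"turn":0},{"x":0,"y":0,"z":2,"turn":0},{"x":0,"y":0,"z":0,"turn":0}]'
python3 -c "
from h import *
go(.5845,.150,.058,-.04)
im,d,K,T=grab('scene');np.savez('s1',im=im,d=d,K=K,T=T);cv2.imwrite('pics/s2.png',cv2.resize(im[60:260,180:340],None,fx=3,fy=3)[...,::-1])"
```

```text
time: 3.0
tool_pos: [0.5811, 0.1446, 0.1469]
tool_rot: [0.001, 1.0, -0.021, -0.004]
contact_force: [-0.5, 0.2, -0.1]
gripper_width: 1.001
grasp_force: 0.0
tcp [0.5811 0.1446 0.1469] phi -0.042 j6 1.73 tool cm x 0.32 y -0.55 z 8.89 turn -0.002
```

View pics/s2.png

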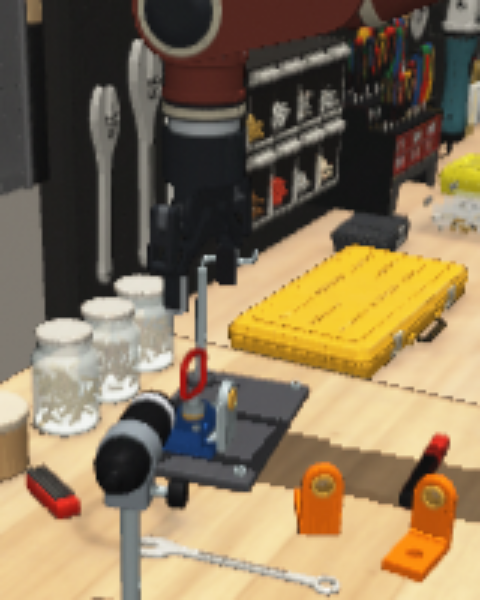

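The fingers at (170–240, 280) straddle the handle at (195,370) from above. I'll correct the position, descend and grip.

```bash
python3 -m crank '[{"x":0.3,"y":-0.55,"z":0,"turn":0},{"x":0,"y":0,"z":2.3,"turn":0},{"x":0,"y":0,"z":2.2,"turn":0},{"x":0,"y":0,"z":2.2,"turn":0},{"x":0,"y":0,"z":2.2,"turn":0}]'
python3 -m crank '[{"x":0,"y":0,"z":0,"turn":0},{"x":0,"y":0,"z":0,"turn":0}]'
python3 -c "
from h import *
go(.5845,.150,.058,-.04)
"
```

```text
time: 3.55
tool_pos: [0.5892, 0.1516, 0.0642]
tool_rot: [-0.0, 1.0, -0.021, 0.002]
contact_force: [-0.0, 1.2, 0.8]
gripper_width: 1.001
grasp_force: 0.0
time: 3.75
tool_pos: [0.5884, 0.1515, 0.0639]
tool_rot: [-0.0, 1.0, -0.021, 0.001]
contact_force: [0.1, -0.4, 0.8]
gripper_width: 0.999
grasp_force: 0.0
tcp [0.5884 0.1515 0.0639] phi -0.041 j6 1.74 tool cm x -0.38 y 0.17 z 0.59 turn -0.001
```

```bash
python3 -m crank '[{"x":-0.35,"y":0.15,"z":0.5,"turn":0},{"x":0,"y":0,"z":0,"turn":0}]'
python3 -m crank '[{"x":0,"y":0,"z":0,"turn":0},{"x":0,"y":0,"z":0,"turn":0},{"x":0,"y":0,"z":0,"turn":0},{"x":0,"y":0,"z":0,"turn":0},{"x":0,"y":0,"z":0,"turn":0}]' 0
python3 -m crank '[{"x":0,"y":0,"z":0,"turn":0},{"x":0,"y":0,"z":0,"turn":0},{"x":0,"y":0,"z":0,"turn":0}]'
python3 -c "
from h import *
go(.5845,.150,.058,-.04)
im,d,K,T=grab('scene');np.savez('s1',im=im,d=d,K=K,T=T);cv2.imwrite('pics/s3.png',cv2.resize(im[110:230,200:320],None,fx=4,fy=4)[...,::-1])"
```

```text
time: 3.95
tool_pos: [0.5841, 0.15, 0.0584]
tool_rot: [-0.0, 1.0, -0.021, 0.001]
contact_force: [0.5, 0.2, 0.3]
gripper_width: 1.004
grasp_force: 0.0
time: 4.45
tool_pos: [0.584, 0.15, 0.0579]
tool_rot: [0.0, 1.0, -0.021, 0.0]
contact_force: [-0.9, 0.3, 2.6]
gripper_width: 0.496
grasp_force: 60.5
time: 4.75
tool_pos: [0.5841, 0.15, 0.0579]
tool_rot: [0.0, 1.0, -0.021, 0.0]
contact_force: [-1.4, -0.9, 5.6]
gripper_width: 0.498
grasp_force: 60.6
tcp [0.5841 0.15   0.0579] phi -0.041 j6 1.74 tool cm x 0.04 y -0.00 z -0.01 turn -0.001
```

View pics/s3.png

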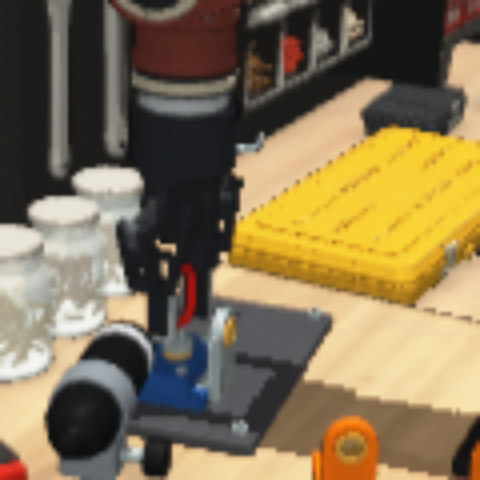

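The grip is good: the handle (187,290) is between the fingers. I'll lift straight up and check that the pin follows.

```bash
python3 -m crank '[{"x":0,"y":0,"z":-1,"turn":0},{"x":0,"y":0,"z":-2,"turn":0},{"x":0,"y":0,"z":-2,"turn":0},{"x":0,"y":0,"z":-2,"turn":0},{"x":0,"y":0,"z":-1.2,"turn":0}]'
python3 -m crank '[{"x":0,"y":0,"z":0,"turn":-0.108},{"x":0,"y":0,"z":0,"turn":-0.108},{"x":0,"y":0,"z":0,"turn":0},{"x":0,"y":0,"z":0,"turn":0}]'
python3 -c "
from h import *
go(.5538,.0142,.140,.175)
im,d,K,T=grab('scene');P=cloud(d,K,T);print(manip.state()['contact_force'])
q=P[(im[...,0]>im[...,2].astype(int)+60)&(abs(P[...,0]-.584)<.03)&(abs(P[...,1]-.15)<.04)&(P[...,2]>.05)];print(len(q),q.min(0),q.max(0))
q=P[(abs(P[...,0]-.584)<.015)&(abs(P[...,1]-.15)<.015)&(P[...,2]>.05)];print(len(q),q.min(0))
"
```

```text
time: 5.3
tool_pos: [0.584, 0.1501, 0.1406]
tool_rot: [-0.0, 1.0, -0.021, 0.001]
contact_force: [-0.3, -0.1, -2.0]
gripper_width: 0.496
grasp_force: 61.3
time: 5.7
tool_pos: [0.5832, 0.15, 0.1386]
tool_rot: [-0.0, 0.996, 0.086, -0.001]
contact_force: [-0.6, 0.2, -1.9]
gripper_width: 0.498
grasp_force: 61.3
tcp [0.5832 0.15   0.1386] phi 0.173 j6 1.53 tool cm x -5.23 y 12.87 z -0.14 turn -0.002
[ 0.78205328  0.6661437  -1.28809801]
11 [0.5830737  0.13374697 0.14581255] [0.58654824 0.13991114 0.17456464]
103 [0.56950569 0.13503511 0.09607391]
```

```bash
python3 -m crank '[{"x":-2,"y":2,"z":-0.1,"turn":0},{"x":-2,"y":3,"z":0,"turn":0},{"x":-1.2,"y":3,"z":0,"turn":0},{"x":0,"y":3,"z":0,"turn":0},{"x":0,"y":1.9,"z":0,"turn":0}]'
python3 -m crank '[{"x":0,"y":0,"z":0,"turn":0},{"x":0,"y":0,"z":0,"turn":0},{"x":0,"y":0,"z":0,"turn":0}]'
python3 -c "
from h import *
go(.608,.0239,.140,.175)
im,d,K,T=grab('scene');P=cloud(d,K,T)
np.savez('s1',im=im,d=d,K=K,T=T)
q=P[(im[...,0]>im[...,2].astype(int)+60)&(abs(P[...,0]-.556)<.03)&(abs(P[...,1]-.016)<.04)&(P[...,2]>.05)];print(len(q),q.min(0),q.max(0))
cv2.imwrite('pics/s4.png',cv2.resize(im[100:200,210:330],None,fx=5,fy=5)[...,::-1])"
```

```text
time: 6.25
tool_pos: [0.5547, 0.0122, 0.1402]
tool_rot: [0.0, 0.996, 0.086, -0.0]
contact_force: [0.2, 1.1, -1.8]
gripper_width: 0.493
grasp_force: 61.4
time: 6.55
tool_pos: [0.5547, 0.0147, 0.1401]
tool_rot: [-0.0, 0.996, 0.087, -0.0]
contact_force: [1.1, -0.1, -1.9]
gripper_width: 0.496
grasp_force: 61.5
tcp [0.5547 0.0147 0.1401] phi 0.175 j6 1.29 tool cm x 5.41 y 0.02 z 0.01 turn 0.0
9 [0.54025202 0.01196997 0.10407807] [0.55212208 0.03509813 0.14615558]
```

View pics/s4.png

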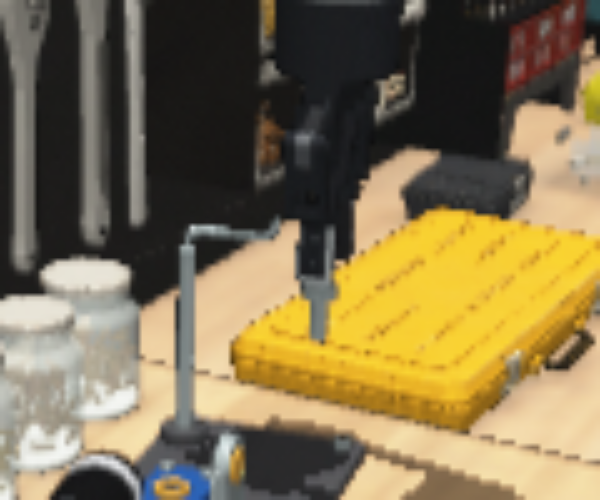

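The pin hangs upright in the grip at (318,310), just in front of the hook tip at (275,228). I'll thread it on.

```bash
python3 -m crank '[{"x":1,"y":0,"z":0,"turn":0},{"x":1,"y":0,"z":0,"turn":0},{"x":1,"y":0,"z":0,"turn":0},{"x":0.6,"y":0,"z":0,"turn":0},{"x":0,"y":0,"z":0,"turn":0}]'
python3 -m crank '[{"x":0.6,"y":0,"z":0,"turn":0},{"x":0.6,"y":0,"z":0,"turn":0},{"x":0.7,"y":0,"z":0,"turn":0},{"x":0,"y":0,"z":0,"turn":0},{"x":0,"y":0,"z":0,"turn":0}]'
python3 -m crank '[{"x":0,"y":0,"z":0.7,"turn":0},{"x":0,"y":0,"z":0.6,"turn":0},{"x":0,"y":0,"z":0.4,"turn":0},{"x":0,"y":0,"z":0,"turn":0},{"x":0,"y":0,"z":0,"turn":0}]'
python3 -c "
from h import *
go(.608,.0239,.1185,.175)
im,d,K,T=grab('scene')
np.savez('s1',im=im,d=d,K=K,T=T)
cv2.imwrite('pics/s5.png',cv2.resize(im[110:200,210:310],None,fx=5,fy=5)[...,::-1])"
```

```text
time: 7.1
tool_pos: [0.5914, 0.0204, 0.1403]
tool_rot: [0.0, 0.996, 0.087, 0.0]
contact_force: [0.1, 0.7, -1.7]
gripper_width: 0.497
grasp_force: 61.5
time: 7.6
tool_pos: [0.6092, 0.0235, 0.1403]
tool_rot: [0.0, 0.996, 0.087, -0.0]
contact_force: [-0.0, -0.1, -0.8]
gripper_width: 0.496
grasp_force: 61.5
time: 8.1
tool_pos: [0.6089, 0.0235, 0.123]
tool_rot: [-0.0, 0.996, 0.087, -0.0]
contact_force: [0.1, -0.7, -1.9]
gripper_width: 0.498
grasp_force: 61.5
tcp [0.6089 0.0235 0.123 ] phi 0.175 j6 1.31 tool cm x -0.08 y -0.05 z 0.45 turn -0.0
```

View pics/s5.png

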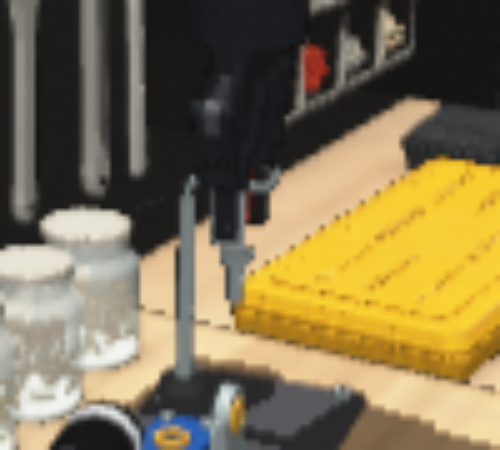

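The hook tip (270,182) now sticks out through the handle (255,205). I'll lower gently until it's seated.

```bash
python3 -m crank '[{"x":0,"y":0,"z":0.2,"turn":0},{"x":0,"y":0,"z":0.15,"turn":0},{"x":0,"y":0,"z":0,"turn":0},{"x":0,"y":0,"z":0,"turn":0}]'
```

```text
time: 8.55
tool_pos: [0.6091, 0.0235, 0.1198]
tool_rot: [-0.0, 0.996, 0.087, -0.0]
contact_force: [0.5, -0.1, -2.7]
gripper_width: 0.496
grasp_force: 61.5
```

```bash
python3 -m crank '[{"x":0,"y":0,"z":0.1,"turn":0},{"x":0,"y":0,"z":0,"turn":0},{"x":0,"y":0,"z":0,"turn":0}]'
```

```text
time: 8.85
tool_pos: [0.6091, 0.0235, 0.1188]
tool_rot: [-0.0, 0.996, 0.087, -0.0]
contact_force: [-0.0, 1.1, -1.5]
gripper_width: 0.495
grasp_force: 61.5
```

```bash
python3 -m crank '[{"x":0,"y":0,"z":0.1,"turn":0},{"x":0,"y":0,"z":0,"turn":0},{"x":0,"y":0,"z":0,"turn":0}]';python3 -m crank '[{"x":0,"y":0,"z":0.1,"turn":0},{"x":0,"y":0,"z":0,"turn":0},{"x":0,"y":0,"z":0,"turn":0}]'
```

```text
time: 9.15
tool_pos: [0.6091, 0.0235, 0.1177]
tool_rot: [-0.0, 0.996, 0.087, -0.0]
contact_force: [-1.2, -0.3, -2.0]
gripper_width: 0.496
grasp_force: 61.5
time: 9.45
tool_pos: [0.6092, 0.0235, 0.117]
tool_rot: [0.0, 0.996, 0.087, 0.0]
contact_force: [-0.0, 0.3, 0.0]
gripper_width: 0.501
grasp_force: 61.5
```

The weight has come off the gripper, so the handle is seated. I'll release it.

```bash
python3 -m crank '[{"x":0,"y":0,"z":0,"turn":0},{"x":0,"y":0,"z":0,"turn":0},{"x":0,"y":0,"z":0,"turn":0},{"x":0,"y":0,"z":0,"turn":0},{"x":0,"y":0,"z":0,"turn":0}]' 100
python3 -m crank '[{"x":0,"y":0,"z":0,"turn":0},{"x":0,"y":0,"z":0,"turn":0},{"x":0,"y":0,"z":0,"turn":0},{"x":0,"y":0,"z":0,"turn":0},{"x":0,"y":0,"z":0,"turn":0}]'
python3 -m crank '[{"x":0,"y":0,"z":-1,"turn":0},{"x":0,"y":0,"z":-2,"turn":0},{"x":0,"y":0,"z":-3,"turn":0},{"x":0,"y":0,"z":-3,"turn":0},{"x":0,"y":0,"z":-3,"turn":0}]'
python3 -c "
from h import *
a=.175;R=np.array([[np.cos(a),-np.sin(a)],[np.sin(a),np.cos(a)]])
t=R@[-.039,0]+[.5828,.1496];print(t)
go(*t,.037,.175-np.pi)
im,d,K,T=grab('scene');P=cloud(d,K,T)
q=P[(im[...,0]>im[...,2].astype(int)+60)&(abs(P[...,0]-.609)<.04)&(abs(P[...,1]-.0235)<.04)&(P[...,2]>.05)];print(len(q),q.mean(0),q.min(0),q.max(0))
im,d,K,T=grab('top');P=cloud(d,K,T)
cv2.imwrite('pics/t6.png',cv2.resize(im[110:200,270:390],None,fx=5,fy=5)[...,::-1])"
```

```text
time: 9.95
tool_pos: [0.6092, 0.0235, 0.1169]
tool_rot: [0.0, 0.996, 0.087, 0.0]
contact_force: [-0.0, 1.3, 0.3]
gripper_width: 0.997
grasp_force: 0.0
time: 10.45
tool_pos: [0.6091, 0.0235, 0.1168]
tool_rot: [0.0, 0.996, 0.087, 0.0]
contact_force: [0.0, 0.2, 0.2]
gripper_width: 1.001
grasp_force: 0.0
time: 10.95
tool_pos: [0.6091, 0.0235, 0.2389]
tool_rot: [0.0, 0.996, 0.087, 0.0]
contact_force: [0.1, 0.4, -0.5]
gripper_width: 1.002
grasp_force: 0.0
[0.54439566 0.14280978]
tcp [0.6091 0.0235 0.2389] phi 0.175 j6 1.31 tool cm x -4.30 y -12.88 z 20.19 turn 3.141
58 [0.60889887 0.02921137 0.14261202] [0.60246327 0.00487233 0.12122608] [0.61531815 0.04834776 0.16738471]
```

The pin hangs on the hook, its handle at z 0.12–0.167. Next I move above the bracket with a half turn, which keeps joint 6 in range later.

```bash
python3 -m crank '[{"x":-1.5,"y":-4.3,"z":0,"turn":0},{"x":-1.4,"y":-4.3,"z":0,"turn":0},{"x":-1.4,"y":-4.3,"z":0,"turn":0},{"x":0,"y":0,"z":0,"turn":-0.1496}]'
for i in 1 2 3 4; do python3 -m crank '[{"x":0,"y":0,"z":0,"turn":-0.1496},{"x":0,"y":0,"z":0,"turn":-0.1496},{"x":0,"y":0,"z":0,"turn":-0.1496},{"x":0,"y":0,"z":0,"turn":-0.1496},{"x":0,"y":0,"z":0,"turn":-0.1496}]' >/dev/null; done
python3 -m crank '[{"x":0,"y":0,"z":0,"turn":0},{"x":0,"y":0,"z":0,"turn":0},{"x":0,"y":0,"z":0,"turn":0}]'
python3 -c "
from h import *
go(.5444,.1428,.037,.175-np.pi)
im,d,K,T=grab('scene');P=cloud(d,K,T)
q=P[(P[...,2]>.06)&(P[...,2]<.085)&(abs(P[...,0]-.55)<.03)&(abs(P[...,1]-.143)<.03)];print(len(q),q.mean(0),q.min(0),q.max(0))
o=np.array([.5828,.1496]);a=.175;R=np.array([[np.cos(a),-np.sin(a)],[np.sin(a),np.cos(a)]]);w=(q[:,:2]-o)@R;print(w.min(0),w.max(0),np.median(w,0))
"
```

```text
time: 11.45
tool_pos: [0.5418, 0.1468, 0.2364]
tool_rot: [-0.001, 0.986, 0.166, -0.001]
contact_force: [0.3, -0.5, 0.2]
gripper_width: 0.997
grasp_force: 0.0
time: 13.75
tool_pos: [0.5442, 0.143, 0.2366]
tool_rot: [-0.0, -0.086, 0.996, -0.0]
contact_force: [-0.6, 0.0, 0.6]
gripper_width: 1.001
grasp_force: 0.0
tcp [0.5442 0.143  0.2366] phi -2.969 j6 -1.62 tool cm x -0.01 y -0.02 z 19.96 turn -0.002
49 [0.54874151 0.15141024 0.07067434] [0.54359785 0.13074457 0.06049366] [0.55739633 0.16387259 0.08156506]
[-0.03861968 -0.01284134] [-0.02432621  0.02002486] [-0.03427966  0.00963308]
```

```bash
python3 -m crank '[{"x":0.2,"y":0,"z":4.5,"turn":0},{"x":0,"y":0,"z":4.5,"turn":0},{"x":0,"y":0,"z":4,"turn":0},{"x":0,"y":0,"z":3,"turn":0},{"x":0,"y":0,"z":2,"turn":0}]'
python3 -m crank '[{"x":0,"y":0,"z":1.4,"turn":0},{"x":0,"y":0,"z":1.2,"turn":0},{"x":0,"y":0,"z":0,"turn":0},{"x":0,"y":0,"z":0,"turn":0}]'
python3 -c "
from h import *
go(.5424,.1425,.030,.175-np.pi)
im,d,K,T=grab('scene')
cv2.imwrite('pics/s7.png',cv2.resize(im[110:230,200:320],None,fx=4,fy=4)[...,::-1])"
```

```text
time: 14.3
tool_pos: [0.5405, 0.1424, 0.0536]
tool_rot: [-0.002, -0.087, 0.996, -0.0]
contact_force: [-0.2, -0.4, -0.0]
gripper_width: 0.998
grasp_force: 0.0
time: 14.7
tool_pos: [0.543, 0.1428, 0.0316]
tool_rot: [0.001, -0.087, 0.996, 0.0]
contact_force: [0.3, 0.3, 0.3]
gripper_width: 1.005
grasp_force: 0.0
tcp [0.543  0.1428 0.0316] phi -2.967 j6 -1.62 tool cm x 0.07 y -0.02 z 0.16 turn -0.0
```

View pics/s7.png

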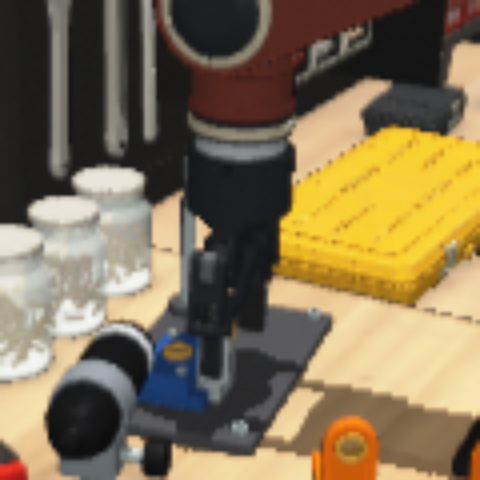

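The fingers straddle the bracket's upright at (213,365), clear of the blue plate. I'll close and draw it out along the fixture's −x, which is tool +x.

```bash
python3 -m crank '[{"x":0,"y":0,"z":0,"turn":0},{"x":0,"y":0,"z":0,"turn":0},{"x":0,"y":0,"z":0,"turn":0},{"x":0,"y":0,"z":0,"turn":0},{"x":0,"y":0,"z":0,"turn":0}]' 0
python3 -m crank '[{"x":0,"y":0,"z":0,"turn":0},{"x":0,"y":0,"z":0,"turn":0},{"x":0,"y":0,"z":0,"turn":0},{"x":0.5,"y":0,"z":0,"turn":0},{"x":0.5,"y":0,"z":0,"turn":0}]'
python3 -c "
from h import *
go(.5424,.1425,.030,.175-np.pi)"
```

```text
time: 15.25
tool_pos: [0.5428, 0.1427, 0.0315]
tool_rot: [0.0, -0.087, 0.996, 0.0]
contact_force: [-1.5, -0.9, 3.1]
gripper_width: 0.405
grasp_force: 60.4
time: 15.75
tool_pos: [0.5336, 0.1411, 0.0315]
tool_rot: [0.002, -0.087, 0.996, 0.0]
contact_force: [3.4, 0.9, 2.8]
gripper_width: 0.407
grasp_force: 60.2
tcp [0.5336 0.1411 0.0315] phi -2.967 j6 -1.62 tool cm x -0.90 y -0.01 z 0.15 turn -0.0
```

```bash
python3 -m crank '[{"x":1.2,"y":0,"z":0,"turn":0},{"x":1.2,"y":0,"z":0,"turn":0},{"x":1.2,"y":0,"z":0,"turn":0},{"x":1.2,"y":0,"z":0,"turn":0},{"x":1.2,"y":0,"z":0,"turn":0}]'
python3 -m crank '[{"x":1,"y":0,"z":0,"turn":0},{"x":0.8,"y":0,"z":0,"turn":0},{"x":0,"y":0,"z":0,"turn":0},{"x":0,"y":0,"z":-1.5,"turn":0},{"x":0,"y":0,"z":-2.5,"turn":0}]'
python3 -m crank '[{"x":0,"y":0,"z":-4,"turn":0},{"x":0,"y":0,"z":-4,"turn":0},{"x":0,"y":0,"z":-2,"turn":0},{"x":0,"y":0,"z":0,"turn":0},{"x":0,"y":0,"z":0,"turn":0}]'
cat > m.py <<'E'
from h import *
s=manip.state();t=s["tool_pos"];a=yaw()+np.pi
c,n=np.cos(a),np.sin(a);R=np.array([[c,-n],[n,c]])
go(.5424,.1425,.16,1.86)
for nm in("scene","top"):
    im,d,K,T=grab(nm);P=cloud(d,K,T);L=np.dstack([(P[...,:2]-t[:2])@R,P[...,2]-t[2]])
    dark=im.max(-1)<60
    m=(d>0)&(abs(L[...,1])<.025)&(L[...,0]>-.02)&(L[...,0]<.085)&(L[...,2]>-.035)&(L[...,2]<.0)&~dark
    q=L[m]*1000;print(nm,len(q))
    if len(q):print(np.percentile(q,[2,50,98],0).round(1).tolist())
    f=q[q[:,0]>20]
    if len(f)>5:print("foot",np.percentile(f,[2,50,98],0).round(1).tolist())
    b=L[(d>0)&(abs(L[...,1])<.03)&(abs(L[...,0])<.04)&(abs(L[...,2]-.02)<.03)&(im[...,0].astype(int)-im[...,2]>50)&(im[...,1].astype(int)-im[...,2]>30)]*1000
    if len(b):print("brass",len(b),b.mean(0).round(1))
E
python3 m.py
```

```text
time: 16.25
tool_pos: [0.4729, 0.1304, 0.0312]
tool_rot: [0.001, -0.087, 0.996, 0.0]
contact_force: [4.8, 0.3, 4.9]
gripper_width: 0.408
grasp_force: 60.6
time: 16.75
tool_pos: [0.4497, 0.1266, 0.0663]
tool_rot: [-0.007, -0.087, 0.996, -0.0]
contact_force: [0.8, 0.2, -2.5]
gripper_width: 0.413
grasp_force: 60.0
time: 17.25
tool_pos: [0.4533, 0.1271, 0.1678]
tool_rot: [-0.003, -0.087, 0.996, -0.0]
contact_force: [-0.6, 0.5, -3.0]
gripper_width: 0.408
grasp_force: 60.1
tcp [0.4533 0.1271 0.1678] phi -2.967 j6 -1.63 tool cm x -9.05 y -0.03 z 0.78 turn 1.456
scene 185
[[4.5, -16.3, -19.0], [37.0, 15.7, -10.6], [67.9, 21.0, -4.2]]
foot [[20.6, -16.9, -19.0], [45.5, 12.8, -10.5], [68.4, 20.8, -7.8]]
brass 16 [  3.9 -10.9  16.1]
top 32
[[58.1, -16.7, -14.0], [63.8, -7.4, -12.0], [66.3, 16.5, -8.2]]
foot [[58.1, -16.7, -14.0], [63.8, -7.4, -12.0], [66.3, 16.5, -8.2]]
```

The bracket is held level: the foot end is 67.5 mm ahead of the TCP and the underside is 19.5 mm below it. Next I turn it to face the lens.

```bash
for i in 1 2; do python3 -m crank '[{"x":0,"y":0,"z":0,"turn":0.1456},{"x":0,"y":0,"z":0,"turn":0.1456},{"x":0,"y":0,"z":0,"turn":0.1456},{"x":0,"y":0,"z":0,"turn":0.1456},{"x":0,"y":0,"z":0,"turn":0.1456}]'>/dev/null; done
python3 -m crank '[{"x":0,"y":0,"z":0,"turn":0},{"x":0,"y":0,"z":0,"turn":0},{"x":0,"y":0,"z":0,"turn":0}]'
python3 - <<'E'
from h import *
go(.498,.3222,.1495,1.86)
for nm in("scene","top"):
    im,d,K,T=grab(nm);P=cloud(d,K,T)
    q=P[(d>0)&(P[...,2]>.15)&(P[...,2]<.21)&(abs(P[...,0]-.457)<.08)&(abs(P[...,1]-.463)<.08)]
    r=cv2.minAreaRect((q[:,:2]*1000).astype(np.float32));print(nm,len(q),r,np.percentile(q[:,2],[50,95,99]))
E
```

```text
time: 18.65
tool_pos: [0.4551, 0.1273, 0.1698]
tool_rot: [-0.001, 0.597, 0.802, -0.001]
contact_force: [0.5, -0.3, -1.8]
gripper_width: 0.407
grasp_force: 60.1
tcp [0.4551 0.1273 0.1698] phi 1.862 j6 -0.18 tool cm x 17.43 y 9.71 z 2.03 turn 0.002
scene 771 ((449.3811950683594, 462.67572021484375), (59.481361389160156, 115.16839599609375), 26.05404281616211) [0.18882579 0.19898577 0.200653  ]
top 723 ((447.3599548339844, 459.90606689453125), (58.373313903808594, 119.55489349365234), 18.481246948242188) [0.19354166 0.19939926 0.20106485]
```

```bash
python3 -m crank '[{"x":2.9,"y":2.5,"z":0.5,"turn":0},{"x":2.9,"y":2.5,"z":0.5,"turn":0},{"x":2.9,"y":2.5,"z":0.5,"turn":0},{"x":2.9,"y":2.2,"z":0.5,"turn":0},{"x":2,"y":0,"z":0,"turn":0}]'
python3 -m crank '[{"x":1.8,"y":0,"z":0,"turn":0},{"x":1.2,"y":0,"z":0,"turn":0},{"x":0.8,"y":0,"z":0,"turn":0},{"x":0,"y":0,"z":0,"turn":0},{"x":0,"y":0,"z":0,"turn":0}]'
python3 m.py; python3 - <<'E'
from h import *
go(.498,.3222,.1495,1.86)
# camera axis: fit on upper barrel points in both views, bracket's foot end & plate direction
Q=[]
for nm in("scene","top"):
    im,d,K,T=grab(nm);P=cloud(d,K,T)
    q=P[(d>0)&(P[...,2]>.186)&(P[...,2]<.205)&(abs(P[...,0]-.457)<.07)&(P[...,1]>.39)&(P[...,1]<.53)];Q.append(q)
    print(nm,len(q),cv2.fitLine(q[:,:2].astype(np.float32),cv2.DIST_HUBER,0,.001,.001).ravel(),q[:,1].min())
    r=cv2.minAreaRect((q[:,:2]*1000).astype(np.float32));print(r)
E
```

```text
time: 19.25
tool_pos: [0.5108, 0.2875, 0.1499]
tool_rot: [-0.0, 0.597, 0.802, -0.0]
contact_force: [-0.4, 0.7, -3.2]
gripper_width: 0.403
grasp_force: 60.7
time: 19.75
tool_pos: [0.4991, 0.3214, 0.1509]
tool_rot: [0.0, 0.598, 0.802, -0.0]
contact_force: [-0.5, -1.1, -2.5]
gripper_width: 0.413
grasp_force: 60.7
tcp [0.4991 0.3214 0.1509] phi 1.86 j6 0.16 tool cm x -18.38 y -0.96 z -0.91 turn 0.0
scene 91
[[1.9, -18.6, -18.3], [4.4, -4.5, -9.3], [28.9, 13.5, -1.1]]
brass 44 [ 4.8  0.7 29.7]
top 7
[[30.1, -19.9, -16.0], [45.0, -19.4, -10.1], [50.2, -18.1, -8.5]]
foot [[30.1, -19.9, -16.0], [45.0, -19.4, -10.1], [50.2, -18.1, -8.5]]
tcp [0.4992 0.3212 0.1509] phi 1.86 j6 0.16 tool cm x 0.13 y -0.09 z 0.14 turn -0.0
scene 444 [ 0.25266582 -0.9675536   0.45379397  0.45515937] 0.40785877188122466
((454.97821044921875, 465.77239990234375), (37.60783386230469, 115.69366455078125), 11.648260116577148)
top 565 [ 0.2807755  -0.9597735   0.45623398  0.4593046 ] 0.4064134541335758
((455.79852294921875, 462.2410583496094), (37.664695739746094, 109.8868637084961), 15.785632133483887)
```

```bash
python3 -m crank '[{"x":0.1,"y":-0.1,"z":0.1,"turn":0},{"x":0,"y":0,"z":0,"turn":0},{"x":0,"y":0,"z":0,"turn":0},{"x":0,"y":0,"z":0,"turn":0},{"x":0,"y":0,"z":0,"turn":0}]'
python3 - <<'E'
from h import *
im,d,K,T=grab('scene');P=cloud(d,K,T)
q=P[(im[...,0]>im[...,2].astype(int)+60)&(abs(P[...,0]-.609)<.04)&(abs(P[...,1]-.0235)<.04)&(P[...,2]>.08)];print(len(q),q.mean(0) if len(q) else 0)
go(.498,.3222,.1495,1.86);print(abs(manip.state()["joint_vel"]).max())
print(manip.job_done())
E
```

```text
time: 20.45
tool_pos: [0.4977, 0.3225, 0.1498]
tool_rot: [0.0, 0.598, 0.802, 0.0]
contact_force: [0.4, -0.2, -1.6]
gripper_width: 0.413
grasp_force: 60.7
11 [0.6089516  0.02503266 0.12279842]
tcp [0.4978 0.3226 0.1498] phi 1.86 j6 0.16 tool cm x -0.04 y 0.01 z 0.03 turn 0.0
0.0021055708441830375
the job is handed in; nothing more can be done
None
```

I handed the job in at about 20.5 s, with no verdict returned: the pin hangs on the hook, and the bracket is held still and upright, bush about 9 cm in front of the lens and within about 2 mm of its axis by my camera measurements.

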